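# Click the upper tray back onto the condiment carousel

### The arm

A 6-joint arm with a two-finger parallel gripper is mounted at the origin on the work surface. World frame = base frame: x ahead of the robot, y to its left, z up, the work surface at z = 0. Lengths are in m, angles in rad, forces in N, time in s.
With the tool pointing down it reaches from about 0.35 to 0.85 m from the base axis. Payload 8.1 kg.
Tool frame: the origin (TCP) lies at the centre of the arm's flange, where the gripper is bolted on; the fingertips stand 186 mm ahead of it and the grasp point (between the pads) lies 167 mm ahead of it; z points along the fingers, y is the line along which they close (so a half turn about z gives the same grasp; the last joint's range is limited). The gripper opens to 93 mm and grips with 3 to 60 N. Pads are 15 mm wide; open, the fingers measure 128 mm over their backs; the gripper's body (75 mm by 188 mm) begins 65 mm behind the grasp point.
Start: joints at [-1.202, 0.13, 1.488, -0, 1.523, -0.085], TCP at [0.263, -0.539, 0.405] pointing down, gripper open.
Joint ranges: [-2.96, 2.96], [-0.89, 2.26], [0.02, 2.5], [-1.34, 4.48], [0, 2.73], [-2.66, 2.66]. Speed limits (rad/s): [2.39, 2.39, 2.79, 3.14, 3.14, 3.14].

### API

Orientations are given as a rotation vector (axis times angle).
In Python, from plant import read_state, read_camera, camera_params, robot gives the robot as it stands.
- The arm moves only by the tool carry_out, never from a script. Its argument "targets" is a list of rows, each an object of numbers: "hand": the opening in per cent of the stroke, from 0 (shut) to 100 (fully open); "x", "y", "z": the shift along the tool's x, y, z in m; "ax", "ay", "az": the turn, a rotation vector about the tool's x, y, z in rad. In form: [{"hand": .., "x": .., "y": .., "z": .., "ax": .., "ay": .., "az": ..}, ...]. A call has 1 to 8 rows; each row is the pose to reach, as a shift and turn from the pose commanded when the call began, along the tool's axes at that moment; what a row does not reach only later rows make up. A row lasts 1/8 s, in which the tool goes at most 62.5 mm and 10.7 degrees, less where a joint would pass 70% of its speed; a pose out of reach is approached as far as the arm can. A call with a gripper value outside its range is refused whole. The fingers move at their own pace and stop on an object; "newtons" is the grip in N (left out, the last holds). Time passes only in rows, so rows that repeat a pose let the fingers close. It gives the time, the measured TCP pose, the force, the opening and the grip force at its end, in the units of the state.
- read_state(): the state, without advancing time (a new reading comes with each control period).
- read_camera(name): name is "scene" or "top" or "wrist"; returns (picture, depth): 400x640x3 uint8, blue, green, red; 400x640 float32, m along the optical axis (not along the pixel's ray), 0 where there is no reading.
- camera_params(name): a dict with "fx", "fy", "cx", "cy" (pixels), "position" and "rotation" of the camera in the world. Camera axes: x right, y up, looking along -z (the intrinsics and any distortion apply to the point x, -y, -z); pixel columns grow to the right and rows downward; lengths in m; the calibration is good to about 2 mm. The wrist camera is an equidistant fisheye: a pixel r from the principal point sees the ray r / f radians off the axis. A picture is of the moment at which its call begins: read the wrist's pose just before it. camera_params takes no time and is no camera call; for the wrist camera it gives the pose at the moment of the call.
- robot.close_job(): hands the job in; it is judged then, once.
The state is a dict: "t": time; "q": joint angles; "dq": joint speeds; "joint_torque": joint torques, N m; "tool_pos": TCP position; "orientation": TCP orientation; "force": force on the tool from outside, world axes, zero at the start; "wrist_torque": the same for the moment, N m; "opening": finger opening in m; "gripper_force": force on a finger pad.
Only numpy, scipy, OpenCV 4.12 (cv2) and the standard library are available. Lean on these libraries where they do the work, as an engineer would, in place of code of your own. Each camera call takes 0.05 s, during which the arm holds its last target. There are 200 camera calls.

### The job

Put the small upper tray back on the condiment carousel: pick it up by its hub, ease the hub down over the spindle and press it past the sprung ball catch until it clicks and sits fully home on the spindle's shoulder, then let go. Do not drop it down the spindle and do not force it, keep every pot standing, and leave the things on the bench where they are.

Things in the scene. Friction and masses are not known exactly. Their poses are not given: they have to be found in the camera images.
- tier: upper tray, alone on the bench at the start: round steel dish 136 mm across, rim 14 mm high, with an upright aluminium hub sleeve at its middle: 30 mm outside, top 68 mm above the tray's underside, open right through (bore 17 mm; inside, a groove 23 mm wide, 8 mm high, centred 36 mm above the underside). 0.17 to 0.34 kg. Origin: centre of the underside, z up the bore
- carousel: condiment carousel, fixed on the bench: steel foot 164 mm across; revolving lower tray 204 mm across, floor 23 mm and rim 35 mm above the bench, with glass pots on it; upright steel spindle at the middle, above it. Origin: centre of the foot's underside, on the spindle's axis, z up
- pillar (a point): point on the spindle's axis 92 mm above the bench. Above it the 14 mm spindle ends 62 mm over its shoulder (30 mm wide), on which the tray's underside comes to rest; last 8 mm taper to 6 mm. The spindle is screwed in and locked at a height that differs and is not measured: shoulder 112 to 144 mm, tip 174 to 206 mm above the bench
- catch1 (a joint): one of three sprung balls standing 3 mm out of the spindle, 36 mm above the shoulder. A hand push of 8 to 10 N takes the hub over them; its bore then slides over them, and they spring out into its groove 1 to 2 mm before the hub meets the shoulder, a hard stop. 0 m: fully out (hub absent, above the balls, or clicked home); in the plain bore they are held in by about 0.0015 m on average
- catch2 (a joint): the second sprung ball, a third of a turn round the spindle, read likewise
- catch3 (a joint): the third sprung ball, read likewise
- pot1: small closed glass pot with a steel cap on the carousel's lower tray, 46 mm across, 60 mm high; origin: centre of the underside, z up
- pot2: another such pot on the lower tray, same size and origin
- pot3: another such pot on the lower tray, same size and origin
- pot4: another such pot on the lower tray, same size and origin
- bench_pot: the same kind of glass pot, standing on the bench about 105 mm from the middle of the upper tray's starting place; origin: centre of the underside, z up
- plate: white ceramic plate on the bench, 170 mm across, 18 mm high; origin: centre of the underside
- spoon: steel spoon lying on the bench, 172 mm long, 10 mm high; origin: near the middle of its length, on the bench, x along it to the bowl
Not all that is in view belongs to the job. What is shaped like the carousel but brown is not meant.

How it is judged:
By the outcome, as a careful person would: the job done as asked, in the order asked, and still so for the second after the job is handed in, with the robot touching nothing.
It also fails if it takes over 51 s, if anything falls off the work surface, if the arm or the gripper's body presses on something with over 40 N, if the wrist force passes 120 N, or if a joint passes its speed limit or range.

## Working session

There is one attempt and no reset: what is moved stays moved. The work goes in short steps, Python scripts to look and compute and a tool call to move; the robot and the scene stay as the last step left them, time stands still between calls to the robot, and variables do not carry over. Pictures are saved under pics/ and viewed, at most 10 in all, crops included, and the job is handed in when it is done.

Besides the shell and the picture viewer there is one more tool, called as a command line: name --argument value ..., lists and objects as JSON in quotes. carry_out: Moves the arm, as the interface text tells. Its arguments: {"type":"object","properties":{"targets":{"type":"array","items":{"type":"object","properties":{"hand":{"type":"number"},"x":{"type":"number"},"y":{"type":"number"},"z":{"type":"number"},"ax":{"type":"number"},"ay":{"type":"number"},"az":{"type":"number"}}}},"newtons":{"type":"number"}},"required":["targets"]}

```bash
mkdir -p pics; ls; python3 - <<'E'
from plant import *
import cv2,numpy as np
s=read_state();print({k:np.round(v,4).tolist() for k,v in s.items()})
for n in("scene","top"):
    im,d=read_camera(n);p=camera_params(n);print(n,{k:np.round(v,4).tolist() if not isinstance(v,str) else v for k,v in p.items()})
    cv2.imwrite(f"pics/{n}0.png",im);np.savez(f"{n}0.npz",im=im,d=d,**p)
E
```

```text
pics
{'t': 0.0, 'q': [-1.2024, 0.1312, 1.4893, -0.0, 1.523, -0.0854], 'dq': [-0.0012, -0.0004, 0.0001, -0.002, -0.0005, -0.0019], 'joint_torque': [-0.0022, -55.9838, -49.1763, 0.0765, 0.0355, -0.0001], 'tool_pos': [0.263, -0.5391, 0.4037], 'orientation': [-3.0593, -0.7063, 0.0004], 'force': [-0.0143, -0.029, -0.1335], 'wrist_torque': [0.0255, 0.0277, 0.0586], 'gripper_force': 0.0, 'opening': 0.0931}
scene {'fx': 497.7982, 'fy': 497.7982, 'cx': 317.4468, 'cy': 198.1749, 'position': [1.1734, 0.5405, 0.8451], 'rotation': [0.4576, 0.9735, 2.1299]}
top {'fx': 396.59, 'fy': 396.59, 'cx': 322.7982, 'cy': 194.4658, 'position': [0.3674, -0.0268, 1.0193], 'rotation': [0.1519, -0.1329, -1.5572]}
```

View pics/scene0.png

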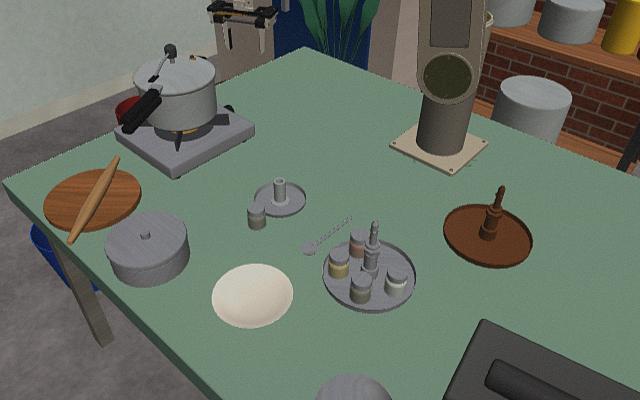

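View pics/top0.png

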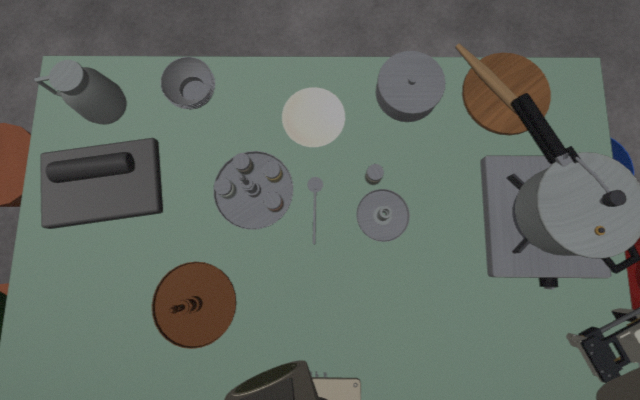

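The scene view shows the grey tier with its hub at (280,195) and the bench pot beside it at (257,217). The steel carousel with four pots is at (370,275). In the top view the tier is at (383,215) and the carousel at (253,190). There are two carousel candidates: the steel one at scene (370,275) and the brown one at (488,235). The steel one with pots fits the description, and I'll confirm it in a crop.

```bash
cat > h.py <<'E'
import numpy as np,cv2
from scipy.spatial.transform import Rotation as R
from scipy.optimize import least_squares
def cloud(f):
    z=np.load(f);d=z['d'];v,u=np.mgrid[:400,:640]
    c=np.stack([(u-z['cx'])/z['fx']*d,-(v-z['cy'])/z['fy']*d,-d],-1)
    P=c@R.from_rotvec(z['rotation']).as_matrix().T+z['position']
    P[d==0]=np.nan
    return P,z['im']
def onplane(f,uv,h):
    z=np.load(f);uv=np.atleast_2d(uv).astype(float)
    r=np.c_[(uv[:,0]-z['cx'])/z['fx'],-(uv[:,1]-z['cy'])/z['fy'],-np.ones(len(uv))]@R.from_rotvec(z['rotation']).as_matrix().T
    return z['position']+r*((h-z['position'][2])/r[:,2])[:,None]
def circ(p,r=None):
    c=p.mean(0)
    if r: s=least_squares(lambda a:np.hypot(*(p-a).T)-r,c,loss='soft_l1',f_scale=.002);return s.x,r
    s=least_squares(lambda a:np.hypot(*(p-a[:2]).T)-a[2],[*c,.05],loss='soft_l1',f_scale=.002);return s.x[:2],s.x[2]
E
python3 - <<'E'
from h import *
for n,tu,cu in(("top",(383,215),(253,190)),("scene",(280,198),(370,275))):
    P,im=cloud(n+"0.npz")
    print(n,"bench z",np.nanmedian(P[tu[1]+45:tu[1]+60,tu[0]-10:tu[0]+10,2]))
    for nm,(u,v),r in(("tier",tu,.068),("car",cu,.102)):
        c0=P[v,u,:2]
        if not np.isfinite(c0).all(): c0=onplane(n+"0.npz",(u,v),.03)[0,:2]
        for _ in range(3):
            D=np.hypot(*(np.nan_to_num(P[...,:2],nan=9)-c0).transpose(2,0,1))
            if nm=="tier": m=(D<.085)&(P[...,2]>.008)&(P[...,2]<.02)&(D>.055)
            else: m=(D<.12)&(P[...,2]>.026)&(P[...,2]<.042)&(D>.09)
            c0,rr=circ(P[m][:,:2])
        near=(D<.03)
        zz=P[near][:,2]
        print(nm,"rim fit",c0.round(4),round(rr,4),m.sum(),"center zs top",np.sort(zz)[-12:].round(3))
        for lo in np.arange(.03,.24,.01):
            k=near&(P[...,2]>lo)&(P[...,2]<=lo+.01)
            if k.sum()>2: print("  z%.2f"%lo,k.sum(),P[k].mean(0).round(4),np.ptp(P[k][:,:2],axis=0).round(3))
a=cv2.imread("pics/scene0.png");b=cv2.imread("pics/top0.png")
A=cv2.resize(a[165:325,225:545],None,fx=2.4,fy=2.4,interpolation=2);B=cv2.resize(b[140:240,200:420],(768,210))
cv2.imwrite("pics/crop0.png",np.vstack([A,B]))
E
```

```text
top bench z 4.4895045170356696e-06
tier rim fit [ 0.5007 -0.1654] 0.0665 200 center zs top [0.07  0.07  0.07  0.07  0.07  0.07  0.071 0.071 0.071 0.071 0.072 0.072]
  z0.03 12 [ 0.4996 -0.1647  0.0338] [0.024 0.023]
  z0.04 16 [ 0.4956 -0.1606  0.0453] [0.023 0.023]
  z0.05 14 [ 0.4993 -0.1638  0.0569] [0.023 0.023]
  z0.06 78 [ 0.5002 -0.1651  0.0672] [0.029 0.029]
  z0.07 13 [ 0.5037 -0.1675  0.0706] [0.017 0.024]
car rim fit [0.5603 0.164 ] 0.0995 385 center zs top [0.179 0.18  0.18  0.18  0.18  0.181 0.181 0.182 0.182 0.182 0.182 0.183]
  z0.03 16 [0.5491 0.1555 0.0347] [0.022 0.029]
  z0.04 13 [0.5506 0.1559 0.0469] [0.028 0.032]
  z0.05 58 [0.5542 0.1568 0.0534] [0.036 0.034]
  z0.06 13 [0.5522 0.1562 0.0644] [0.016 0.02 ]
  z0.07 11 [0.5526 0.1563 0.0752] [0.017 0.02 ]
  z0.08 6 [0.5498 0.1573 0.0839] [0.009 0.015]
  z0.10 45 [0.5535 0.1567 0.1059] [0.032 0.035]
  z0.11 47 [0.5566 0.161  0.1179] [0.029 0.029]
  z0.12 43 [0.5572 0.1604 0.1227] [0.029 0.025]
  z0.13 6 [0.5569 0.1606 0.1364] [0.007 0.009]
  z0.14 4 [0.5551 0.1602 0.1448] [0.004 0.005]
  z0.15 14 [0.5564 0.1607 0.
[... 296 characters left out ...]
1 0.072 0.072 0.072 0.072 0.073]
  z0.03 36 [ 0.5088 -0.1612  0.035 ] [0.024 0.022]
  z0.04 38 [ 0.5077 -0.1605  0.0449] [0.025 0.022]
  z0.05 46 [ 0.5059 -0.1632  0.0558] [0.028 0.026]
  z0.06 73 [ 0.5038 -0.1675  0.0663] [0.031 0.032]
  z0.07 19 [ 0.4996 -0.1653  0.0712] [0.026 0.026]
car rim fit [0.591  0.2005] 0.1019 290 center zs top [0.086 0.086 0.086 0.086 0.086 0.087 0.087 0.087 0.087 0.087 0.087 0.087]
  z0.03 23 [0.595 0.213 0.035] [0.047 0.018]
  z0.04 28 [0.5872 0.2149 0.0449] [0.05  0.021]
  z0.05 19 [0.5921 0.2142 0.0555] [0.05  0.019]
  z0.06 45 [0.5918 0.2122 0.0641] [0.056 0.024]
  z0.07 22 [0.5928 0.2132 0.0756] [0.05  0.022]
  z0.08 121 [0.6063 0.194  0.0842] [0.056 0.051]
```

View pics/crop0.png

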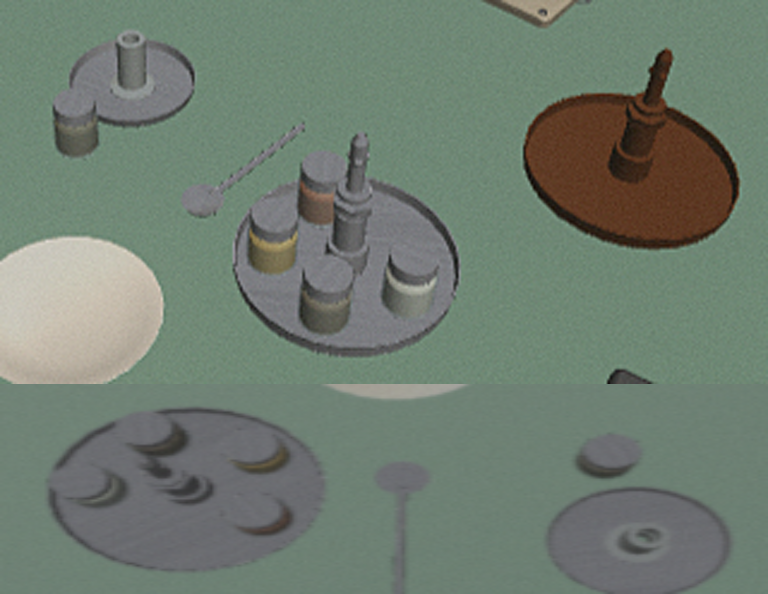

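The crop confirms it: the steel carousel with four pots and a sprung-ball spindle (crop (355,170)) is the target, and the brown empty one at (650,130) is the decoy. The tier is at about (0.501,-0.167), with its hub top at 68-70 mm. The spindle is at about (0.560,0.163), tip about 0.183 and shoulder about 0.122. Next I'll move over the tier, squaring the yaw to the world axes.

carry_out --targets '[{"x": 0.04,"y": -0.045,"z": 0,"az": 0.1},{"x": 0.08,"y": -0.09,"az": 0.2},{"x": 0.12,"y": -0.135,"az": 0.3},{"x": 0.165,"y": -0.165,"az": 0.4},{"x": 0.215,"y": -0.185,"az": 0.4537},{"x": 0.265,"y": -0.2,"az": 0.4537},{"x": 0.315,"y": -0.21,"az": 0.4537},{"x": 0.36,"y": -0.225,"az": 0.4537}]'

```text
schema error: expected keys hand, x, y, z, ax, ay, az
```

carry_out --targets '[{"x": 0,"y": 0,"z": 0},{"x": 0,"y": 0,"z": 0}]'

```text
schema error: expected keys hand, x, y, z, ax, ay, az
```

```bash
cat >> h.py <<'E'
from plant import read_state,read_camera,camera_params
def snap(name,view=False):
    p=camera_params("wrist");im,d=read_camera("wrist")
    np.savez(name+".npz",im=im,d=d,**p)
    if view: cv2.imwrite(f"pics/{name}.png",im)
def wray(f,uv):
    z=np.load(f);uv=np.atleast_2d(uv).astype(float)
    k=(uv-[z['cx'],z['cy']])/[z['fx'],z['fy']];r=np.hypot(*k.T);s=np.sinc(r/np.pi)
    c=np.c_[k[:,0]*s,-k[:,1]*s,-np.cos(r)]
    return z['position'],c@R.from_rotvec(z['rotation']).as_matrix().T
def wplane(f,uv,h):
    o,r=wray(f,uv);return o+r*((h-o[2])/r[:,2])[:,None]
def wcloud(f):
    z=np.load(f);d=z['d'];v,u=np.mgrid[:400,:640]
    o,r=wray(f,np.c_[u.ravel(),v.ravel()])
    ax=-R.from_rotvec(z['rotation']).as_matrix()[:,2]
    P=o+r*(d.ravel()/(r@ax))[:,None];P[d.ravel()==0]=np.nan
    return P.reshape(400,640,3),z['im']
def proj(f,P):
    z=np.load(f);c=(np.atleast_2d(P)-z['position'])@R.from_rotvec(z['rotation']).as_matrix()
    x,y,w=c[:,0],-c[:,1],-c[:,2];th=np.arctan2(np.hypot(x,y),w);n=np.hypot(x,y)
    return np.c_[z['cx']+z['fx']*th*x/n,z['cy']+z['fy']*th*y/n]
E
python3 - <<'E'
from h import *
s=read_state();print({k:np.round(s[k],4).tolist() for k in('t','q','tool_pos','orientation','force')})
snap("w1",True);z=np.load("w1.npz");print(*[(k,z[k].round(4)) for k in('fx','cx','cy','position','rotation')])
P,im=wcloud("w1.npz")
print(proj("w1.npz",[[.501,-.167,.068],[.56,.163,.183]]))
D=np.hypot(P[...,0]-.501,P[...,1]+.167)
print(np.nanmedian(P[(D>.09)&(D<.12)][:,2]))
m=(D<.03)&(P[...,2]>.06);print("hubtop",m.sum(),circ(P[m][:,:2]),P[m].mean(0),P[m].min(0),P[m].max(0))
m=(D>.055)&(D<.085)&(P[...,2]>.009)&(P[...,2]<.02);print("rim",m.sum(),circ(P[m][:,:2]))
E
```

```text
{'t': 0.1, 'q': [-1.2024, 0.1311, 1.4892, -0.0, 1.523, -0.0854], 'tool_pos': [0.263, -0.5391, 0.4038], 'orientation': [-3.0595, -0.7064, 0.0004], 'force': [-0.5393, -0.3799, -1.0803]}
('fx', np.float64(309.7069)) ('cx', np.float64(326.1728)) ('cy', np.float64(198.4902)) ('position', array([ 0.3327, -0.5054,  0.3829])) ('rotation', array([-0.2542,  0.1605, -1.1089]))
[[ 146.6358144   -95.18846545]
 [   8.41227922 -140.06235825]]
nan
  return np.nanmean(a, axis, out=out, keepdims=keepdims)
h.py:15: RuntimeWarning: Mean of empty slice.
  c=p.mean(0)
  ret = um.true_divide(
Traceback (most recent call last):
  File "h.py", line 17, in circ
    s=least_squares(lambda a:np.hypot(*(p-a[:2]).T)-a[2],[*c,.05],loss='soft_l1',f_scale=.002);return s.x[:2],s.x[2]
ValueError: Initial guess is outside of provided bounds
```

View pics/w1.png

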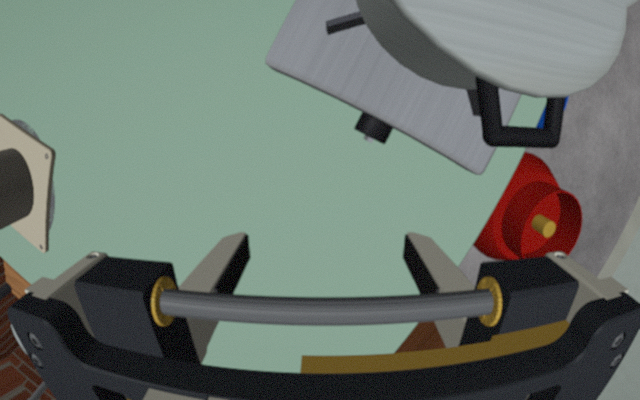

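The wrist view shows the cooker at upper right, with the open fingers at (235,260) and (420,260). The arm hasn't moved, because each row needs every key. Resending.

carry_out --targets '[{"hand": 100,"x": 0.04,"y": -0.045,"z": 0,"ax": 0,"ay": 0,"az": 0.1},{"hand": 100,"x": 0.08,"y": -0.09,"z": 0,"ax": 0,"ay": 0,"az": 0.2},{"hand": 100,"x": 0.12,"y": -0.135,"z": 0,"ax": 0,"ay": 0,"az": 0.3},{"hand": 100,"x": 0.16,"y": -0.17,"z": 0,"ax": 0,"ay": 0,"az": 0.4},{"hand": 100,"x": 0.205,"y": -0.2,"z": 0,"ax": 0,"ay": 0,"az": 0.4537},{"hand": 100,"x": 0.255,"y": -0.23,"z": 0,"ax": 0,"ay": 0,"az": 0.4537},{"hand": 100,"x": 0.313,"y": -0.261,"z": 0,"ax": 0,"ay": 0,"az": 0.4537},{"hand": 100,"x": 0.313,"y": -0.261,"z": 0,"ax": 0,"ay": 0,"az": 0.4537}]'

```text
t: 1.15
tool_pos: [0.4314, -0.1641, 0.4046]
orientation: [-3.141, -0.01, -0.0]
force: [0.2, -1.1, -0.3]
opening: 0.0928
gripper_force: 0.0
```

carry_out --targets '[{"hand": 100,"x": 0,"y": 0,"z": 0,"ax": 0,"ay": 0,"az": 0},{"hand": 100,"x": 0,"y": 0,"z": 0,"ax": 0,"ay": 0,"az": 0}]'

```text
t: 1.4
tool_pos: [0.4293, -0.1686, 0.4046]
orientation: [3.141, -0.003, -0.001]
force: [0.8, 0.2, -0.3]
opening: 0.0931
gripper_force: 0.0
```

```bash
cat > m.py <<'E'
import sys
from h import *
f=sys.argv[1]
s=read_state();print({k:np.round(s[k],4).tolist() for k in('t','q','tool_pos','orientation','force')})
snap(f,True);f+=".npz"
z=np.load(f);print(z['position'].round(4))
P,im=wcloud(f)
print(proj(f,[[.501,-.167,.068],[.56,.163,.183]]))
D=np.hypot(P[...,0]-.501,P[...,1]+.167)
print("bench",np.nanmedian(P[(D>.09)&(D<.12)][:,2]))
m=(D<.03)&(P[...,2]>.06)
if m.sum(): print("hubtop",m.sum(),P[m].mean(0).round(4),P[m].min(0).round(4),P[m].max(0).round(4))
m=(D>.055)&(D<.085)&(P[...,2]>.009)&(P[...,2]<.02)
if m.sum(): print("rim",m.sum(),circ(P[m][:,:2]))
E
python3 m.py w2
```

```text
{'t': 1.4, 'q': [-0.4853, -0.2537, 1.8568, -0.0004, 1.5388, 1.0872], 'tool_pos': [0.4293, -0.1686, 0.4046], 'orientation': [3.1414, -0.0027, -0.0008], 'force': [0.8137, 0.238, -0.2673]}
[ 0.5071 -0.1696  0.3836]
[[323.51181429 115.89569027]
 [  1.64930383  94.31172161]]
bench 0.0002863601872046262
hubtop 466 [ 0.5012 -0.1688  0.0669] [ 0.4865 -0.1837  0.062 ] [ 0.5152 -0.1543  0.0691]
rim 917 (array([ 0.50165554, -0.16893305]), np.float64(0.06658578207144723))
```

View pics/w2.png

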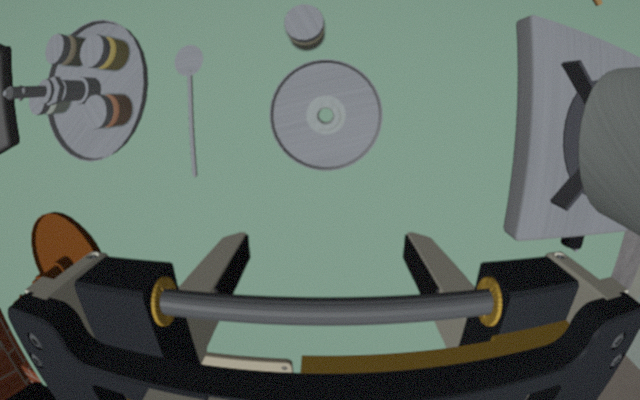

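The tier is at (326,115) in the wrist view, measured at (0.5014,-0.1688) with its hub top near 68 mm. Its size and height match. Descending over the hub.

carry_out --targets '[{"hand": 100,"x": 0.036,"y": 0,"z": 0.02,"ax": 0,"ay": 0,"az": 0},{"hand": 100,"x": 0.072,"y": 0,"z": 0.06,"ax": 0,"ay": 0,"az": 0},{"hand": 100,"x": 0.072,"y": 0,"z": 0.11,"ax": 0,"ay": 0,"az": 0},{"hand": 100,"x": 0.072,"y": 0,"z": 0.11,"ax": 0,"ay": 0,"az": 0},{"hand": 100,"x": 0.072,"y": 0,"z": 0.11,"ax": 0,"ay": 0,"az": 0}]'

```text
t: 2.08
tool_pos: [0.5019, -0.1685, 0.2965]
orientation: [3.141, -0.002, 0.002]
force: [0.6, -0.1, 0.7]
opening: 0.0929
gripper_force: 0.0
```

```bash
sed -i 's/snap(f,True)/snap(f,len(sys.argv)>2)/' m.py; python3 m.py w3
```

```text
{'t': 2.075, 'q': [-0.4207, 0.0184, 1.8075, -0.0001, 1.3143, 1.1516], 'tool_pos': [0.5019, -0.1685, 0.2965], 'orientation': [3.141, -0.0023, 0.0019], 'force': [0.5549, -0.0785, 0.7257]}
[ 0.5797 -0.1695  0.2757]
[[322.68240118 222.65055884]
 [-74.56656614 190.56225339]]
bench -0.0006252788290115607
hubtop 8888 [ 0.5221 -0.1687  0.208 ] [ 0.4864 -0.1884  0.06  ] [ 0.531  -0.1467  0.2366]
rim 1582 (array([ 0.50155643, -0.16893664]), np.float64(0.06644384307161118))
```

carry_out --targets '[{"hand": 100,"x": 0,"y": 0,"z": 0.04,"ax": 0,"ay": 0,"az": 0},{"hand": 100,"x": 0,"y": 0,"z": 0.07,"ax": 0,"ay": 0,"az": 0},{"hand": 100,"x": 0,"y": 0,"z": 0.082,"ax": 0,"ay": 0,"az": 0},{"hand": 100,"x": 0,"y": 0,"z": 0.082,"ax": 0,"ay": 0,"az": 0},{"hand": 60,"x": 0,"y": 0,"z": 0.082,"ax": 0,"ay": 0,"az": 0},{"hand": 40,"x": 0,"y": 0,"z": 0.082,"ax": 0,"ay": 0,"az": 0},{"hand": 36,"x": 0,"y": 0,"z": 0.082,"ax": 0,"ay": 0,"az": 0},{"hand": 34,"x": 0,"y": 0,"z": 0.082,"ax": 0,"ay": 0,"az": 0}]' --newtons 10

```text
t: 3.12
tool_pos: [0.5021, -0.1675, 0.213]
orientation: [3.141, 0.0, 0.001]
force: [0.0, 1.2, -0.4]
opening: 0.0577
gripper_force: 0.0
```

carry_out --newtons 35 --targets '[{"hand": 30,"x": 0,"y": 0,"z": 0,"ax": 0,"ay": 0,"az": 0},{"hand": 20,"x": 0,"y": 0,"z": 0,"ax": 0,"ay": 0,"az": 0},{"hand": 20,"x": 0,"y": 0,"z": 0,"ax": 0,"ay": 0,"az": 0},{"hand": 20,"x": 0,"y": 0,"z": 0,"ax": 0,"ay": 0,"az": 0}]'

```text
t: 3.62
tool_pos: [0.5019, -0.1675, 0.2127]
orientation: [3.142, 0.0, -0.0]
force: [-0.1, -0.4, -0.3]
opening: 0.0299
gripper_force: 35.0
```

carry_out --targets '[{"hand": 20,"x": 0,"y": 0,"z": -0.01,"ax": 0,"ay": 0,"az": 0},{"hand": 20,"x": 0,"y": 0,"z": -0.03,"ax": 0,"ay": 0,"az": 0},{"hand": 20,"x": 0,"y": 0,"z": -0.06,"ax": 0,"ay": 0,"az": 0},{"hand": 20,"x": 0,"y": 0,"z": -0.1,"ax": 0,"ay": 0,"az": 0},{"hand": 20,"x": 0,"y": 0,"z": -0.14,"ax": 0,"ay": 0,"az": 0},{"hand": 20,"x": -0.02,"y": 0,"z": -0.18,"ax": 0,"ay": 0,"az": 0},{"hand": 20,"x": -0.04,"y": -0.02,"z": -0.22,"ax": 0,"ay": 0,"az": 0},{"hand": 20,"x": -0.06,"y": -0.05,"z": -0.24,"ax": 0,"ay": 0,"az": 0}]'

```text
t: 4.62
tool_pos: [0.4413, -0.1173, 0.4557]
orientation: [3.14, -0.002, 0.005]
force: [0.8, 0.5, -3.2]
opening: 0.0301
gripper_force: 35.0
```

carry_out --targets '[{"hand": 20,"x": -0.01,"y": -0.04,"z": 0,"ax": 0,"ay": 0,"az": 0},{"hand": 20,"x": -0.02,"y": -0.08,"z": 0,"ax": 0,"ay": 0,"az": 0},{"hand": 20,"x": -0.03,"y": -0.12,"z": 0,"ax": 0,"ay": 0,"az": 0},{"hand": 20,"x": -0.04,"y": -0.16,"z": 0,"ax": 0,"ay": 0,"az": 0},{"hand": 20,"x": -0.04,"y": -0.2,"z": 0,"ax": 0,"ay": 0,"az": 0},{"hand": 20,"x": -0.04,"y": -0.24,"z": 0,"ax": 0,"ay": 0,"az": 0},{"hand": 20,"x": -0.04,"y": -0.265,"z": 0,"ax": 0,"ay": 0,"az": 0},{"hand": 20,"x": -0.04,"y": -0.28,"z": 0,"ax": 0,"ay": 0,"az": 0}]'

```text
t: 5.62
tool_pos: [0.4015, 0.1636, 0.4529]
orientation: [3.142, 0.002, -0.0]
force: [-0.2, 0.3, -3.7]
opening: 0.0302
gripper_force: 35.0
```

carry_out --targets '[{"hand": 20,"x": 0,"y": 0,"z": 0,"ax": 0,"ay": 0,"az": 0},{"hand": 20,"x": 0,"y": 0,"z": 0,"ax": 0,"ay": 0,"az": 0},{"hand": 20,"x": 0,"y": 0,"z": 0,"ax": 0,"ay": 0,"az": 0}]'

```text
t: 6.0
tool_pos: [0.402, 0.1618, 0.4528]
orientation: [3.141, -0.002, 0.0]
force: [-0.0, 1.4, -3.3]
opening: 0.0303
gripper_force: 35.0
```

```bash
python3 - <<'E'
from h import *
s=read_state();print({k:np.round(s[k],4).tolist() for k in('t','q','tool_pos','orientation','force','wrist_torque','opening')})
snap("w4",True)
f="w4.npz";P,im=wcloud(f);print(np.load(f)['position'].round(4))
tp=np.array(s['tool_pos'])
print("proj",proj(f,[[.56,.163,.183],[.56,.163,.121]]))
D=np.hypot(P[...,0]-.56,P[...,1]-.163)
for lo in np.arange(.09,.21,.01):
    k=(D<.03)&(P[...,2]>lo)&(P[...,2]<=lo+.01)
    if k.sum()>3: print("%.2f"%lo,k.sum(),P[k].mean(0).round(4),P[k].min(0).round(4),P[k].max(0).round(4))
k=(D<.125)&(D>.085)&(P[...,2]>.028)&(P[...,2]<.042);print("car rim",k.sum(),circ(P[k][:,:2]))
D=np.hypot(P[...,0]-tp[0],P[...,1]-tp[1]);zz=P[...,2]-tp[2]
k=(D>.05)&(D<.08)&(zz<-.19)&(zz>-.22);print("tier",k.sum(),P[k].min(0)-tp,P[k].max(0)-tp)
k2=k&(D>.058)&(zz>-.206);print("tierrim",k2.sum(),circ(P[k2][:,:2]-tp[:2]),circ(P[k2][:,:2]-tp[:2],.0665))
E
```

```text
{'t': 6.0, 'q': [0.2642, -0.3486, 1.846, -0.0003, 1.6442, 1.8361], 'tool_pos': [0.402, 0.1618, 0.4528], 'orientation': [3.1413, -0.0017, 0.0001], 'force': [-0.0487, 1.4289, -3.2936], 'wrist_torque': [-0.0238, 0.0377, -0.0051], 'opening': 0.0303}
[0.4798 0.1608 0.4319]
proj [[323.22100483  13.53441779]
 [323.78229114  31.89482691]]
0.09 17 [0.5498 0.1609 0.0983] [0.5451 0.1428 0.0956] [0.5612 0.1789 0.0999]
0.10 175 [0.5513 0.1609 0.106 ] [0.5447 0.1421 0.1   ] [0.567  0.1784 0.1087]
0.11 363 [0.5568 0.1612 0.1185] [0.5467 0.1468 0.1133] [0.572  0.1758 0.12  ]
0.12 53 [0.5574 0.1627 0.123 ] [0.5494 0.1479 0.12  ] [0.571  0.1737 0.1296]
0.13 33 [0.5554 0.1611 0.1345] [0.5543 0.1551 0.1302] [0.5584 0.1665 0.1395]
0.14 20 [0.5554 0.1588 0.1439] [0.5545 0.1553 0.1401] [0.5572 0.1636 0.1499]
0.15 81 [0.5567 0.1589 0.1568] [0.552  0.1511 0.1505] [0.5642 0.1678 0.16  ]
0.16 50 [0.5554 0.1614 0.1653] [0.5539 0.1549 0.1602] [0.5592 0.1676 0.1699]
0.17 150 [0.5589 0.1613 0.1758] [0.5543 0.155  0.1706] [0.5674 0.1674 0.1799]
0.18 48 [0.5609 0.161  0.1808] [0.5569 0.1576 0.1801] [0.5641 0.164  0.1827]
car rim 915 (array([0.56090815, 0.16102445]), np.float64(0.09973429274981195))
tier 10319 [-0.05318454 -0.069124   -0.21356405] [ 0.0674756   0.06750558 -0.19712791]
tierrim 2227 (array([-1.35353376e-05, -9.15601837e-04]), np.float64(0.06601430256971687)) (array([-0.00058225, -0.00091777]), 0.0665)
```

View pics/w4.png

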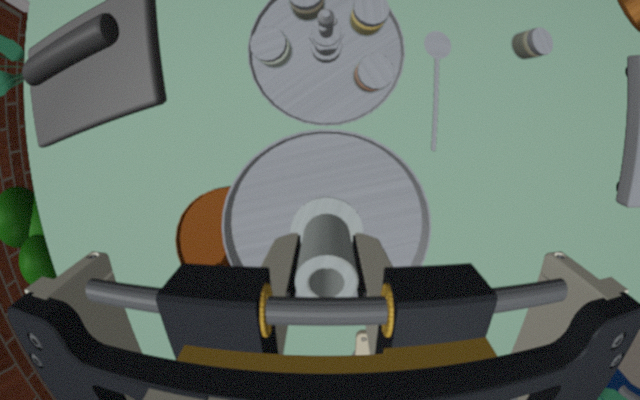

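The hub is gripped cleanly. The spindle tip is at (326,16) in the wrist view, at (0.561,0.161) with tip z about 0.182, and it agrees with the carousel rim centre. The held tray is centred on the tool to within 1 mm in the same camera, so I'll shift +0.159 in x.

carry_out --targets '[{"hand": 20,"x": 0.03,"y": 0,"z": 0,"ax": 0,"ay": 0,"az": 0},{"hand": 20,"x": 0.07,"y": 0,"z": 0,"ax": 0,"ay": 0,"az": 0},{"hand": 20,"x": 0.11,"y": 0,"z": 0,"ax": 0,"ay": 0,"az": 0},{"hand": 20,"x": 0.14,"y": 0,"z": 0,"ax": 0,"ay": 0,"az": 0},{"hand": 20,"x": 0.159,"y": 0,"z": 0,"ax": 0,"ay": 0,"az": 0},{"hand": 20,"x": 0.159,"y": 0,"z": 0.02,"ax": 0,"ay": 0,"az": 0},{"hand": 20,"x": 0.159,"y": 0,"z": 0.04,"ax": 0,"ay": 0,"az": 0},{"hand": 20,"x": 0.159,"y": 0,"z": 0.048,"ax": 0,"ay": 0,"az": 0}]'

```text
t: 7.05
tool_pos: [0.5596, 0.1624, 0.4016]
orientation: [3.141, 0.0, -0.007]
force: [-0.6, 1.3, -3.3]
opening: 0.03
gripper_force: 35.0
```

carry_out --targets '[{"hand": 20,"x": 0,"y": 0,"z": 0,"ax": 0,"ay": 0,"az": 0},{"hand": 20,"x": 0,"y": 0,"z": 0,"ax": 0,"ay": 0,"az": 0},{"hand": 20,"x": 0,"y": 0,"z": 0,"ax": 0,"ay": 0,"az": 0}]'

```text
t: 7.42
tool_pos: [0.561, 0.1626, 0.4058]
orientation: [-3.141, -0.0, -0.003]
force: [-0.1, -0.2, -2.5]
opening: 0.0302
gripper_force: 35.0
```

```bash
python3 - <<'E'
from h import *
s=read_state();print({k:np.round(s[k],4).tolist() for k in('t','q','tool_pos','orientation','force','wrist_torque','opening')})
z,d=read_camera("scene");cv2.imwrite("pics/s5.png",cv2.resize(z[130:330,250:500],None,fx=2.4,fy=2.4,interpolation=2))
E
```

```text
{'t': 7.425, 'q': [0.1944, 0.0864, 1.5335, 0.0, 1.52, 1.765], 'tool_pos': [0.561, 0.1626, 0.4058], 'orientation': [-3.1412, -0.0003, -0.0027], 'force': [-0.0732, -0.2009, -2.4841], 'wrist_torque': [0.0719, 0.0345, -0.067], 'opening': 0.0302}
```

View pics/s5.png

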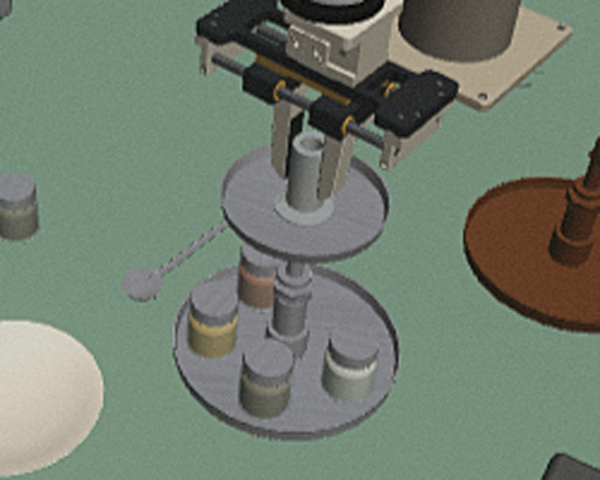

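The scene crop shows the tray level above the spindle, with the hub at (305,180) over the spindle at (293,290). The pots are untouched. Lowering gently over the tip.

carry_out --targets '[{"hand": 20,"x": 0,"y": 0.0006,"z": 0.004,"ax": 0,"ay": 0,"az": 0},{"hand": 20,"x": 0,"y": 0.0006,"z": 0.007,"ax": 0,"ay": 0,"az": 0},{"hand": 20,"x": 0,"y": 0.0006,"z": 0.01,"ax": 0,"ay": 0,"az": 0},{"hand": 20,"x": 0,"y": 0.0006,"z": 0.012,"ax": 0,"ay": 0,"az": 0},{"hand": 20,"x": 0,"y": 0.0006,"z": 0.014,"ax": 0,"ay": 0,"az": 0},{"hand": 20,"x": 0,"y": 0.0006,"z": 0.016,"ax": 0,"ay": 0,"az": 0}]'

```text
t: 8.22
tool_pos: [0.5609, 0.1619, 0.3887]
orientation: [-3.142, -0.0, -0.0]
force: [-0.7, 0.1, -3.3]
opening: 0.0302
gripper_force: 35.0
```

carry_out --targets '[{"hand": 20,"x": 0,"y": 0,"z": 0.002,"ax": 0,"ay": 0,"az": 0},{"hand": 20,"x": 0,"y": 0,"z": 0.004,"ax": 0,"ay": 0,"az": 0},{"hand": 20,"x": 0,"y": 0,"z": 0.006,"ax": 0,"ay": 0,"az": 0},{"hand": 20,"x": 0,"y": 0,"z": 0.008,"ax": 0,"ay": 0,"az": 0}]'

```text
t: 8.72
tool_pos: [0.5609, 0.1619, 0.3806]
orientation: [3.142, 0.0, 0.0]
force: [-0.3, -0.1, -3.1]
opening: 0.0304
gripper_force: 35.0
```

carry_out --targets '[{"hand": 20,"x": 0,"y": 0,"z": 0.002,"ax": 0,"ay": 0,"az": 0},{"hand": 20,"x": 0,"y": 0,"z": 0.004,"ax": 0,"ay": 0,"az": 0},{"hand": 20,"x": 0,"y": 0,"z": 0.004,"ax": 0,"ay": 0,"az": 0}]'

```text
t: 9.1
tool_pos: [0.5609, 0.1619, 0.3765]
orientation: [3.142, 0.0, -0.001]
force: [-0.3, 0.0, -2.3]
opening: 0.0305
gripper_force: 35.0
```

carry_out --targets '[{"hand": 20,"x": 0,"y": 0,"z": 0.0015,"ax": 0,"ay": 0,"az": 0},{"hand": 20,"x": 0,"y": 0,"z": 0.003,"ax": 0,"ay": 0,"az": 0},{"hand": 20,"x": 0,"y": 0,"z": 0.004,"ax": 0,"ay": 0,"az": 0}]'

```text
t: 9.48
tool_pos: [0.5609, 0.1619, 0.3726]
orientation: [3.142, 0.0, -0.0]
force: [-0.3, 0.9, -3.7]
opening: 0.0301
gripper_force: 35.0
```

carry_out --targets '[{"hand": 20,"x": 0,"y": 0,"z": 0.001,"ax": 0,"ay": 0,"az": 0},{"hand": 20,"x": 0,"y": 0,"z": 0.002,"ax": 0,"ay": 0,"az": 0}]'

```text
t: 9.72
tool_pos: [0.561, 0.162, 0.3708]
orientation: [-3.141, -0.0, -0.0]
force: [0.1, 0.1, -1.8]
opening: 0.03
gripper_force: 35.0
```

carry_out --targets '[{"hand": 20,"x": 0,"y": 0,"z": 0.001,"ax": 0,"ay": 0,"az": 0},{"hand": 20,"x": 0,"y": 0,"z": 0.002,"ax": 0,"ay": 0,"az": 0}]'

```text
t: 9.98
tool_pos: [0.5612, 0.162, 0.3699]
orientation: [-3.141, -0.0, -0.003]
force: [-0.8, -0.3, 7.7]
opening: 0.03
gripper_force: 35.0
```

carry_out --targets '[{"hand": 20,"x": 0,"y": 0,"z": 0.001,"ax": 0,"ay": 0,"az": 0},{"hand": 20,"x": 0,"y": 0,"z": 0.002,"ax": 0,"ay": 0,"az": 0}]'

```text
t: 10.22
tool_pos: [0.5614, 0.162, 0.3684]
orientation: [-3.141, -0.0, -0.004]
force: [-0.8, -0.5, 3.6]
opening: 0.0302
gripper_force: 35.0
```

The contact at TCP z 0.370 was the balls, and they have now been pressed in. Sliding on down the bore.

carry_out --targets '[{"hand": 20,"x": 0,"y": 0,"z": 0.002,"ax": 0,"ay": 0,"az": 0},{"hand": 20,"x": 0,"y": 0,"z": 0.004,"ax": 0,"ay": 0,"az": 0},{"hand": 20,"x": 0,"y": 0,"z": 0.006,"ax": 0,"ay": 0,"az": 0},{"hand": 20,"x": 0,"y": 0,"z": 0.008,"ax": 0,"ay": 0,"az": 0}]'

```text
t: 10.72
tool_pos: [0.5609, 0.1619, 0.3584]
orientation: [3.142, 0.0, -0.0]
force: [1.4, 0.1, 1.7]
opening: 0.0308
gripper_force: 35.0
```

carry_out --targets '[{"hand": 20,"x": 0,"y": 0,"z": 0.002,"ax": 0,"ay": 0,"az": 0},{"hand": 20,"x": 0,"y": 0,"z": 0.004,"ax": 0,"ay": 0,"az": 0},{"hand": 20,"x": 0,"y": 0,"z": 0.006,"ax": 0,"ay": 0,"az": 0},{"hand": 20,"x": 0,"y": 0,"z": 0.008,"ax": 0,"ay": 0,"az": 0},{"hand": 20,"x": 0,"y": 0,"z": 0.01,"ax": 0,"ay": 0,"az": 0}]'

```text
t: 11.35
tool_pos: [0.5609, 0.162, 0.3486]
orientation: [-3.142, -0.0, -0.0]
force: [1.7, -0.4, 1.0]
opening: 0.0305
gripper_force: 35.0
```

carry_out --targets '[{"hand": 20,"x": 0,"y": 0,"z": 0.002,"ax": 0,"ay": 0,"az": 0},{"hand": 20,"x": 0,"y": 0,"z": 0.004,"ax": 0,"ay": 0,"az": 0},{"hand": 20,"x": 0,"y": 0,"z": 0.006,"ax": 0,"ay": 0,"az": 0},{"hand": 20,"x": 0,"y": 0,"z": 0.008,"ax": 0,"ay": 0,"az": 0}]'

```text
t: 11.85
tool_pos: [0.5609, 0.1619, 0.3406]
orientation: [-3.142, -0.0, -0.0]
force: [2.4, 0.4, 1.4]
opening: 0.0304
gripper_force: 35.0
```

carry_out --targets '[{"hand": 20,"x": 0.0005,"y": 0,"z": 0.001,"ax": 0,"ay": 0,"az": 0},{"hand": 20,"x": 0.0005,"y": 0,"z": 0.002,"ax": 0,"ay": 0,"az": 0},{"hand": 20,"x": 0.0005,"y": 0,"z": 0.003,"ax": 0,"ay": 0,"az": 0},{"hand": 20,"x": 0.0005,"y": 0,"z": 0.004,"ax": 0,"ay": 0,"az": 0}]'

```text
t: 12.35
tool_pos: [0.5613, 0.1619, 0.3364]
orientation: [3.142, 0.0, -0.001]
force: [1.7, 0.4, -2.4]
opening: 0.0301
gripper_force: 35.0
```

carry_out --targets '[{"hand": 20,"x": 0,"y": 0,"z": 0.0005,"ax": 0,"ay": 0,"az": 0},{"hand": 20,"x": 0,"y": 0,"z": 0.001,"ax": 0,"ay": 0,"az": 0}]'

```text
t: 12.6
tool_pos: [0.5612, 0.1619, 0.3351]
orientation: [3.141, 0.0, -0.001]
force: [2.7, -0.2, -5.4]
opening: 0.0298
gripper_force: 35.0
```

carry_out --targets '[{"hand": 20,"x": 0,"y": 0,"z": 0.0005,"ax": 0,"ay": 0,"az": 0},{"hand": 20,"x": 0,"y": 0,"z": 0.001,"ax": 0,"ay": 0,"az": 0}]'

```text
t: 12.85
tool_pos: [0.5614, 0.1619, 0.3344]
orientation: [3.142, 0.0, -0.001]
force: [1.9, -0.4, -5.4]
opening: 0.0303
gripper_force: 35.0
```

The force has reversed to a downward pull, so the balls are springing into the groove. Continuing to the shoulder.

carry_out --targets '[{"hand": 20,"x": 0,"y": 0,"z": 0.0005,"ax": 0,"ay": 0,"az": 0},{"hand": 20,"x": 0,"y": 0,"z": 0.001,"ax": 0,"ay": 0,"az": 0}]'

```text
t: 13.1
tool_pos: [0.5613, 0.162, 0.3338]
orientation: [-3.142, -0.0, 0.0]
force: [0.3, 0.8, -4.4]
opening: 0.0305
gripper_force: 35.0
```

carry_out --targets '[{"hand": 20,"x": 0,"y": 0,"z": 0.0005,"ax": 0,"ay": 0,"az": 0},{"hand": 20,"x": 0,"y": 0,"z": 0.0008,"ax": 0,"ay": 0,"az": 0}]'

```text
t: 13.35
tool_pos: [0.5614, 0.162, 0.333]
orientation: [-3.142, -0.0, 0.0]
force: [-0.2, -0.6, -3.4]
opening: 0.0299
gripper_force: 35.0
```

carry_out --targets '[{"hand": 20,"x": 0,"y": 0,"z": 0.0004,"ax": 0,"ay": 0,"az": 0},{"hand": 20,"x": 0,"y": 0,"z": 0.0007,"ax": 0,"ay": 0,"az": 0}]'

```text
t: 13.6
tool_pos: [0.5614, 0.162, 0.3323]
orientation: [-3.142, -0.0, -0.0]
force: [-0.3, -0.1, -3.2]
opening: 0.03
gripper_force: 35.0
```

carry_out --targets '[{"hand": 20,"x": 0,"y": 0,"z": 0.0004,"ax": 0,"ay": 0,"az": 0},{"hand": 20,"x": 0,"y": 0,"z": 0.0007,"ax": 0,"ay": 0,"az": 0}]'

```text
t: 13.85
tool_pos: [0.5615, 0.162, 0.3322]
orientation: [-3.141, -0.0, -0.001]
force: [-1.7, -0.2, 2.9]
opening: 0.0302
gripper_force: 35.0
```

carry_out --targets '[{"hand": 20,"x": 0,"y": 0,"z": 0.0003,"ax": 0,"ay": 0,"az": 0},{"hand": 20,"x": 0,"y": 0,"z": 0.0003,"ax": 0,"ay": 0,"az": 0}]'

```text
t: 14.1
tool_pos: [0.5616, 0.162, 0.3322]
orientation: [-3.141, -0.0, -0.002]
force: [-2.8, -0.6, 6.0]
opening: 0.0304
gripper_force: 35.0
```

The TCP holds at 0.3322 while the force rises, so this is the shoulder's hard stop. The hub is home. Easing off, releasing and rising straight up.

carry_out --newtons 5 --targets '[{"hand": 20,"x": 0,"y": 0,"z": -0.0005,"ax": 0,"ay": 0,"az": 0},{"hand": 20,"x": 0,"y": 0,"z": -0.0005,"ax": 0,"ay": 0,"az": 0},{"hand": 40,"x": 0,"y": 0,"z": -0.0005,"ax": 0,"ay": 0,"az": 0},{"hand": 60,"x": 0,"y": 0,"z": -0.0005,"ax": 0,"ay": 0,"az": 0},{"hand": 80,"x": 0,"y": 0,"z": -0.0005,"ax": 0,"ay": 0,"az": 0},{"hand": 80,"x": 0,"y": 0,"z": -0.0005,"ax": 0,"ay": 0,"az": 0},{"hand": 80,"x": 0,"y": 0,"z": -0.0005,"ax": 0,"ay": 0,"az": 0},{"hand": 80,"x": 0,"y": 0,"z": -0.0005,"ax": 0,"ay": 0,"az": 0}]'

```text
t: 15.1
tool_pos: [0.5614, 0.162, 0.3317]
orientation: [-3.142, -0.0, 0.0]
force: [-0.2, -0.2, 0.1]
opening: 0.0741
gripper_force: 0.0
```

carry_out --targets '[{"hand": 80,"x": 0,"y": 0,"z": -0.02,"ax": 0,"ay": 0,"az": 0},{"hand": 80,"x": 0,"y": 0,"z": -0.05,"ax": 0,"ay": 0,"az": 0},{"hand": 80,"x": 0,"y": 0,"z": -0.09,"ax": 0,"ay": 0,"az": 0},{"hand": 80,"x": -0.03,"y": 0,"z": -0.12,"ax": 0,"ay": 0,"az": 0},{"hand": 80,"x": -0.07,"y": 0,"z": -0.12,"ax": 0,"ay": 0,"az": 0},{"hand": 80,"x": -0.11,"y": 0,"z": -0.12,"ax": 0,"ay": 0,"az": 0},{"hand": 80,"x": -0.14,"y": 0,"z": -0.12,"ax": 0,"ay": 0,"az": 0},{"hand": 80,"x": -0.14,"y": 0,"z": -0.12,"ax": 0,"ay": 0,"az": 0}]'

```text
t: 16.1
tool_pos: [0.4202, 0.162, 0.4538]
orientation: [-3.141, -0.001, -0.005]
force: [0.1, -0.3, 0.3]
opening: 0.0742
gripper_force: 0.0
```

```bash
python3 - <<'E'
from h import *
s=read_state();print({k:np.round(s[k],4).tolist() for k in('t','tool_pos','force','opening')})
snap("w9");P,im=wcloud("w9.npz")
D=np.hypot(P[...,0]-.561,P[...,1]-.161)
k=(D<.02)&(P[...,2]>.17);print("hub top",P[k].mean(0),np.percentile(P[k][:,2],[10,50,90]))
k=(D>.025)&(D<.06)&(P[...,2]>.1);A=np.c_[P[k][:,:2]-[.561,.161],np.ones(k.sum())];print("floor plane slope/z",np.linalg.lstsq(A,P[k][:,2],rcond=None)[0].round(4))
z,d=read_camera("scene");cv2.imwrite("pics/s9.png",np.hstack([cv2.resize(z[130:330,220:470],None,fx=1.6,fy=1.6),cv2.resize(im[:200,120:520],(400,320))]))
E
```

```text
{'t': 16.1, 'tool_pos': [0.4202, 0.162, 0.4538], 'force': [0.0687, -0.3105, 0.3366], 'opening': 0.0742}
hub top [0.56022205 0.16109685 0.18331427] [0.17514747 0.18591809 0.18734124]
floor plane slope/z [ 0.0006 -0.0005  0.1212]
```

View pics/s9.png

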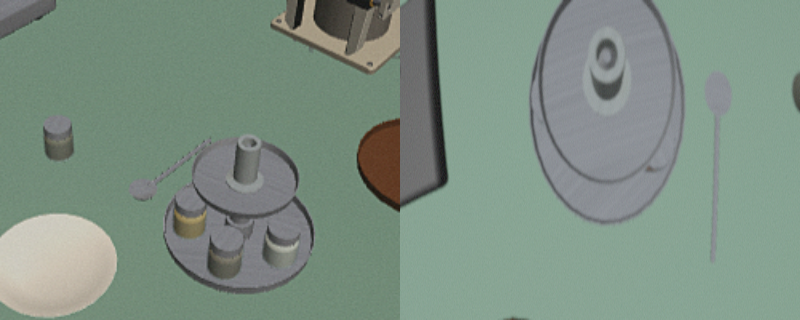

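The tray sits level on the shoulder, with its hub at (247,160) in the left crop and its top at 0.187 (0.1195 + 0.068). The pots are standing, and the bench pot, plate and spoon are in place. Handing in.

```bash
python3 -c "
from plant import robot
print(robot.close_job())"
```

```text
the job is handed in; nothing more can be done
None
```

The upper tray is back on the carousel: the hub clicked past the catch, sits level on the shoulder and has been let go; the pots I could see are standing, the bench items are where they were, and the job was handed in at about 16 s.

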